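Load the tip rack into the free deck place

TASK

The dark deck has three places, two of them taken. Take the green rack that is full of white tips from the bench (not the spent green one with empty holes) and set it down flat in whichever deck place is free, inside its locating pins and with its long side parallel to the long sides of the racks already there. Keep it upright, do not drop it, and leave the two things already on the deck where they stand.

Things in the scene. Friction and masses are not known exactly. Their poses are not given: they have to be found in the camera images.
- tips_center (a point): The full tip rack: solid green box 120 mm long (its x), 48 wide (its y), 44 high, with 48 white tips standing 8 mm proud (52 mm in all), 0.11 to 0.23 kg. Point: its centre, 26 mm above its underside; z up. Grip the green part across the 48 mm. It stands on the bench (z = 0), as does a like green rack without tips (black holes, 44 mm high, not listed) about 0.2 m away.
- deck: Fixed black slab 180 (its x) x 360 (its y) x 30 mm high; origin at the centre of its underside, z up. On its top, three grey places centred at its x = 0, y = -110, 0, +110 mm, long side along x; any may be the free one. Round each, 8 steel pins, 8 mm thick, 14 mm high, at x +-45, y +-38 and x +-74, y +-14 mm from its centre, bound a bay of 140 x 68 mm (10 mm play round a rack).
- blue_center (a point): The blue tip rack already in one of the deck's places: the same shape as the green one, 120 x 48 x 52 mm. This point is its centre, 26 mm above its underside.
- trough_center (a point): The white open reagent trough already in another of the deck's places: 120 x 48 x 44 mm. This point is its centre, 22 mm above its underside.

How it is judged:
By the outcome, as a careful person would: the job done as asked, in the order asked, and still so for the second after the job is handed in, with the robot touching nothing.
It also fails if it takes over 35 s, if anything falls off the work surface, if the arm or the gripper's body presses on something with over 40 N, if the wrist force passes 120 N, or if a joint passes its speed limit or range.

ROBOT

A 6-joint arm with a two-finger parallel gripper is mounted at the origin on the work surface. World frame = base frame: x ahead of the robot, y to its left, z up, the work surface at z = 0. Lengths are in m, angles in rad, forces in N, time in s.
With the tool pointing down it reaches from about 0.3 to 0.75 m from the base axis. Payload 8.5 kg.
Tool frame: the origin (TCP) lies at the very end of the fingers, on their centre line; the grasp point (between the pads) lies env.tcp_to_grasp behind it (env.tcp_to_grasp is the distance from the TCP to the grasp point, in m); z points along the fingers, y is the direction in which the jaws open and shut (so a half turn about z gives the same grasp; the last joint's range is limited). The gripper opens to 85 mm and grips with 20 to 120 N. Pads are 22 mm wide; open, the fingers measure 114 mm over their backs; the gripper's body (76 mm by 85 mm) begins 54 mm behind the grasp point. The pads swing forward as they close: fully open they stand 13 mm farther back than shut.
Start: joints at [1.058, 0.381, 1.297, -0, 1.464, -0.215], TCP at [0.161, 0.526, 0.231] pointing down, gripper open.
Joint ranges: [-3.11, 3.11], [-0.89, 2.33], [0.22, 2.48], [-1.42, 4.56], [0.17, 2.85], [-2.88, 2.88]. Speed limits (rad/s): [2.39, 2.39, 3.14, 3.14, 3.14, 3.14].

INTERFACE

Orientations are given as a unit quaternion [x, y, z, w].
In Python, from workcell import env gives the robot as it stands.
- The arm moves only by the tool jog_arm, never from a script. Its argument "moves" is a list that holds one entry, the list of rows, each a list of 4 numbers: the shift along the tool's x, y, z in cm, then the turn about the tool's z in degrees. In form: [[[tx, ty, tz, spin], ...]]. A call has 1 to 20 rows; each row shifts and turns the commanded pose from where the row before left it, along the tool's axes as they then stand; what a row does not reach is not made up. A row lasts 1/12 s, in which the tool goes at most 41.7 mm and 7.16 degrees, less where a joint would pass 70% of its speed; a pose out of reach is approached as far as the arm can. A call with a gripper value outside its range is refused whole. "jaw" is the finger opening in cm, from 0 to 8.54, set as the call begins (left out, the last holds). The fingers move at their own pace and stop on an object; the grip force is fixed at half the most. Time passes only in rows, so rows that do not move let the fingers close. It gives the time, the measured TCP pose, the force and the opening at its end, in the units of the state.
- env.sense(): the state, without advancing time (a new reading comes with each control period).
- env.capture(name): name is "scene" or "top" or "wrist"; returns a dict with "frame" (420x560x3 uint8, red, green, blue), "fx", "fy", "cx", "cy" (pixels), "extrinsics" (4x4, takes a point from world to camera coordinates). Camera axes: x right, y down, z forward; pixel columns grow to the right and rows downward; lengths in m; the calibration is good to about 2 mm. A picture is of the moment at which its call begins. There is no depth.
- env.close_job(): hands the job in, once; it reports no verdict.
The state is a dict: "time": time; "joints": joint angles; "joint_vel": joint speeds; "joint_efforts": joint torques, N m; "tcp_pos": TCP position; "orientation": TCP orientation; "wrist_force": force on the tool from outside, world axes, zero at the start; "torque": the same for the moment, N m; "finger_gap": finger opening in m.
Only numpy, scipy, OpenCV 4.12 (cv2) and the standard library are available. Lean on these libraries where they do the work, as an engineer would, in place of code of your own. Each camera call takes 0.05 s, during which the arm holds its last target. There are 200 camera calls.

## Working session

There is one attempt and no reset: what is moved stays moved. The work goes in short steps, Python scripts to look and compute and a tool call to move; the robot and the scene stay as the last step left them, time stands still between calls to the robot, and variables do not carry over. Pictures are saved under pics/ and viewed, about 8 in all and at most 12, crops included, and the job is handed in when it is done.

Besides the shell and the picture viewer there is one more tool, called after ">>>" by a JSON object that holds its "fn" and its "kwargs", one argument or row to a line. jog_arm: Moves the arm, as the interface text tells. Its arguments: {"type":"object","properties":{"moves":{"type":"array"},"jaw":{"type":"number"}},"required":["moves"]}

```bash
mkdir -p pics; python3 - <<'E'
from workcell import env
import cv2,numpy as np,pickle
s=env.sense();print(s,env.tcp_to_grasp)
d={n:env.capture(n) for n in("scene","top")}
pickle.dump(d,open('d.pkl','wb'))
for n in d:
    cv2.imwrite(f'pics/{n}.png',d[n]['frame'][:,:,::-1]);print(n,d[n]['fx'],d[n]['fy'],d[n]['cx'],d[n]['cy'],d[n]['extrinsics'].round(3).tolist())
E
```

```text
{'time': 0.0, 'joints': array([ 1.05768206e+00,  3.81168935e-01,  1.29828755e+00,  2.69179879e-05,
        1.46361566e+00, -2.15345292e-01]), 'joint_vel': array([-1.60003333e-03,  1.40562733e-03, -3.92366859e-04, -9.07852315e-05,
        1.77956302e-04, -9.33130788e-05]), 'joint_efforts': array([-2.08741170e-03, -4.48474431e+01, -2.31262672e+01, -3.76320686e-04,
        4.96835259e-03,  5.15467229e-05]), 'tcp_pos': array([0.16122746, 0.52551484, 0.23071729]), 'orientation': array([ 1.48336447e-01,  9.88936677e-01, -6.86449461e-04, -2.76021855e-04]), 'wrist_force': array([-0.33113905,  0.03049433,  0.81258797]), 'torque': array([0.0270391 , 0.01793247, 0.02086119]), 'finger_gap': 0.08524653262605728} 0.0187
scene 467.3030542623373 467.3030542623373 272.51079826415054 207.60909115498544 [[0.256, 0.966, 0.024, -0.179], [0.539, -0.122, -0.833, -0.205], [-0.803, 0.226, -0.552, 1.601], [0.0, 0.0, 0.0, 1.0]]
top 508.1146236376 508.1146236376 267.1324494155554 208.71591450204255 [[0.007, -1.0, -0.001, 0.057], [-0.997, -0.007, -0.078, 0.54], [0.078, 0.002, -0.997, 1.318], [0.0, 0.0, 0.0, 1.0]]
```

View pics/top.png

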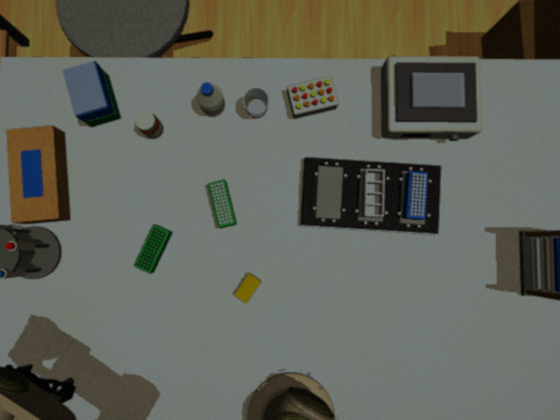

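View pics/scene.png

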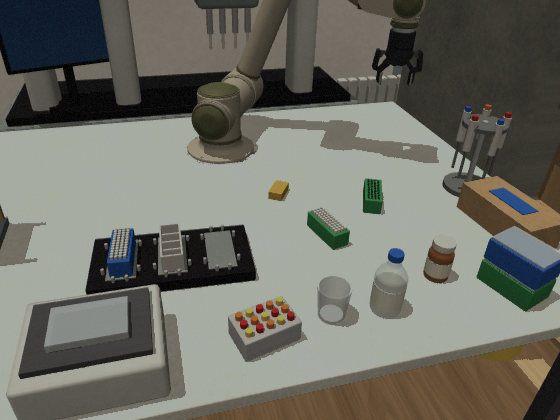

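The top view shows the full rack at about (221,204) and the spent one at (153,249). The free place is the deck's left one at (330,192), with the trough at (372,194) and the blue rack at (415,195).

```bash
cat > h.py <<'E'
import numpy as np,cv2
def ray(c,uv,z):
    uv=np.atleast_2d(np.array(uv,float)); E=np.array(c['extrinsics']);R=E[:3,:3];o=-R.T@E[:3,3]
    d=np.c_[(uv[:,0]-c['cx'])/c['fx'],(uv[:,1]-c['cy'])/c['fy'],np.ones(len(uv))]@R
    return (o+d*((z-o[2])/d[:,2])[:,None])[:,:2]
def proj(c,p):
    q=np.array(c['extrinsics'])@np.r_[p,1]; return q[:2]/q[2]*c['fx']+[c['cx'],c['cy']]
def rect(c,mask,z,roi=None,n=1):
    m=np.zeros(mask.shape,np.uint8)
    x0,y0,x1,y1=roi or (0,0,560,420); m[y0:y1,x0:x1]=mask[y0:y1,x0:x1]*255
    cs=sorted(cv2.findContours(m,cv2.RETR_EXTERNAL,cv2.CHAIN_APPROX_NONE)[0],key=cv2.contourArea)[::-1][:n]
    out=[]
    for k in cs:
        p=ray(c,k[:,0],z).astype(np.float32)*1000
        (cx,cy),(w,h),a=cv2.minAreaRect(p)
        if w<h:a+=90;w,h=h,w
        out.append((round(cx,1),round(cy,1),round(w,1),round(h,1),round((a+90)%180-90,1)))
    return out
E
python3 - <<'E'
import pickle;from h import *
c=pickle.load(open('d.pkl','rb'))['top'];f=c['frame'];hsv=cv2.cvtColor(f,cv2.COLOR_RGB2HSV)
E=c['extrinsics'];print('cam',-E[:3,:3].T@E[:3,3])
H,S,V=[hsv[...,i] for i in range(3)]
g=(H>45)&(H<85)&(S>70)
gc=cv2.morphologyEx(g.astype(np.uint8),cv2.MORPH_CLOSE,np.ones((9,9)))
print('green',rect(c,gc,.044,(120,170,245,280),2))
print('green base',rect(c,gc,.0,(120,170,245,280),2))
print('deck',rect(c,V<60,.03,(290,150,450,245)))
print('free',f[192,330],rect(c,(V>75),.03,(306,162,352,226),2))
bl=cv2.morphologyEx(((H>100)&(H<125)&(S>100)).astype(np.uint8),cv2.MORPH_CLOSE,np.ones((9,9)))
print('blue',rect(c,bl,.074,(390,160,436,226)))
print('trough',rect(c,V>150,.074,(355,162,392,226)))
x=np.vstack([cv2.resize(f[150:290,130:290],None,fx=4,fy=4,interpolation=2)])
y=cv2.resize(f[150:240,295:450],None,fx=4,fy=4,interpolation=2)
cv2.imwrite('pics/crop.png',np.hstack([y[:, :620]])[:,:,::-1])
E
```

```text
cam [0.43567626 0.05851865 1.35622097]
green [(433.1, 355.5, 119.8, 53.6, -24.0), (550.9, 179.2, 120.8, 48.8, 14.3)]
green base [(433.0, 365.4, 123.9, 55.4, -24.0), (554.8, 183.2, 124.9, 50.5, 14.3)]
deck [(577.3, -209.2, 362.1, 178.9, 86.7)]
free [75 81 68] [(584.5, -101.3, 132.1, 59.5, -3.2), (633.6, -68.1, 5.6, 3.8, 44.9)]
blue [(575.3, -309.5, 123.6, 71.8, -5.1)]
trough []
```

View pics/crop.png

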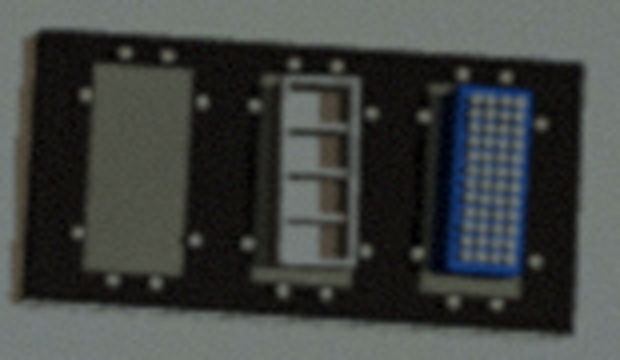

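>>> {"fn": "jog_arm", "kwargs": {
  "moves": [
    [[-3.39,-1.55,0,0],[-3.39,-1.55,0,0],[-3.39,-1.55,0,0],[-3.39,-1.55,0,0],[-3.39,-1.55,0,0],[-3.39,-1.55,0,0],[-3.39,-1.55,0,0],[-3.39,-1.55,0,0],[-3.39,-1.55,0,0],[-3.39,-1.55,0,0],[-3.39,-1.55,0,0],[-3.39,-1.55,0,0],[-3.39,-1.55,0,0],[-3.39,-1.55,0,0],[0,0,0,-6.3],[0,0,0,-6.3],[0,0,0,-6.3],[0,0,0,-6.2],[0,0,0,-6.2],[0,0,0,0]]
  ]
}}

```text
time: 1.77
tcp_pos: [0.5513, 0.179, 0.2309]
orientation: [-0.126, 0.992, 0.0, -0.0]
wrist_force: [0.6, 0.4, 0.6]
finger_gap: 0.0854
```

```bash
cat > w.py <<'E'
from workcell import env
from h import *
import sys,pickle
from scipy.spatial.transform import Rotation as Ro
s=env.sense();R=Ro.from_quat(s['orientation']).as_matrix()
print(s['time'],s['tcp_pos'].round(4),'toolx deg',np.degrees(np.arctan2(R[1,0],R[0,0])).round(2),'z',R[:,2].round(4),s['wrist_force'].round(1),s['finger_gap'],s['joints'].round(2))
c=env.capture('wrist');pickle.dump(c,open('w.pkl','wb'))
cv2.imwrite(f'pics/{sys.argv[1]}.png',c['frame'][:,:,::-1])
hsv=cv2.cvtColor(c['frame'],cv2.COLOR_RGB2HSV);H,S,V=[hsv[...,i] for i in range(3)]
g=((H>45)&(H<85)&(S>70)).astype(np.uint8);g=cv2.morphologyEx(g,cv2.MORPH_CLOSE,np.ones((15,15)))
E=c['extrinsics'];print('cam',(-E[:3,:3].T@E[:3,3]).round(3))
print('green.044',rect(c,g,.044,n=2))
E
python3 w.py w1
```

```text
1.7667 [0.5513 0.179  0.2309] toolx deg -165.55 z [-9.e-04 -1.e-04 -1.e+00] [0.6 0.4 0.6] 0.08543359018396134 [ 0.11  0.43  1.21 -0.    1.5  -1.71]
cam [0.471 0.158 0.373]
green.044 [(731.5, 474.2, 249.9, 129.5, -75.6), (430.8, 354.6, 128.0, 66.6, -24.2)]
```

View pics/w1.png

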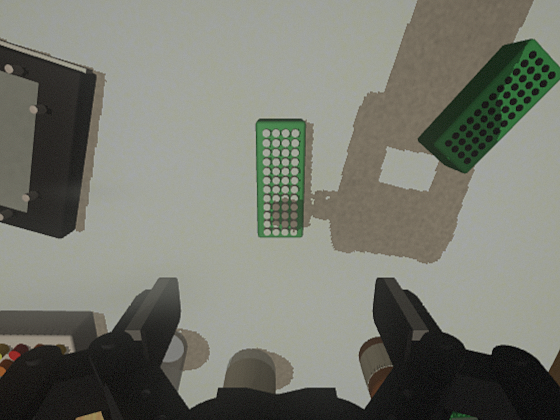

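The wrist view shows the full rack at (280,178), nearly aligned with the jaws, and the spent one at upper right. The first contour was something else, so I'll restrict the region.

```bash
python3 - <<'E'
import pickle;from h import *
c=pickle.load(open('w.pkl','rb'));hsv=cv2.cvtColor(c['frame'],cv2.COLOR_RGB2HSV);H,S,V=[hsv[...,i] for i in range(3)]
g=((H>45)&(H<85)&(S>70)).astype(np.uint8);gc=cv2.morphologyEx(g,cv2.MORPH_CLOSE,np.ones((15,15)))
roi=(200,80,360,260)
print('green',rect(c,gc,.044,roi))
k=max(cv2.findContours(np.pad(gc[80:260,200:360],0),0,1)[0],key=cv2.contourArea)+[200,80]
hull=np.zeros(g.shape,np.uint8);cv2.drawContours(hull,[k],-1,1,-1)
t=((S<90)&(hull>0)).astype(np.uint8);t=cv2.morphologyEx(t,cv2.MORPH_OPEN,np.ones((3,3)))
cs=[q for q in cv2.findContours(t,0,1)[0] if cv2.contourArea(q)>12]
p=ray(c,[cv2.minEnclosingCircle(q)[0] for q in cs],.052)*1000
print(len(cs));(a,b),(w,h),an=cv2.minAreaRect(p.astype(np.float32));print('tips',a,b,w,h,an)
E
```

```text
green [(547.6, 182.2, 118.7, 46.8, 14.5)]
9
tips 531.3510131835938 177.62689208984375 61.522769927978516 27.056594848632812 14.127654075622559
```

>>> {"fn": "jog_arm", "kwargs": {
  "moves": [
    [[0.25,0.37,2.5,0],[0,0,2.5,0],[0,0,2.5,0],[0,0,2.5,0],[0,0,2,0],[0,0,0,0],[0,0,0,0]]
  ]
}}

```text
time: 2.4
tcp_pos: [0.5479, 0.182, 0.1111]
orientation: [-0.123, 0.992, 0.0, -0.001]
wrist_force: [-0.8, 0.1, 1.1]
finger_gap: 0.0854
```

```bash
python3 w.py w2; python3 - <<'E'
import pickle;from h import *
c=pickle.load(open('w.pkl','rb'));print(proj(c,[.5475,.182,.044]))
E
```

```text
2.4 [0.5479 0.182  0.1111] toolx deg -165.9 z [-1.6e-03 -2.0e-04 -1.0e+00] [-0.8  0.1  1.1] 0.08541671070235583 [ 0.12  0.54  1.4   0.    1.2  -1.7 ]
cam [0.467 0.162 0.253]
green.044 [(546.8, 182.0, 121.2, 46.7, 14.5), (633.9, 371.7, 139.1, 77.7, -75.9)]
[276.12439006 227.48958458]
```

View pics/w2.png

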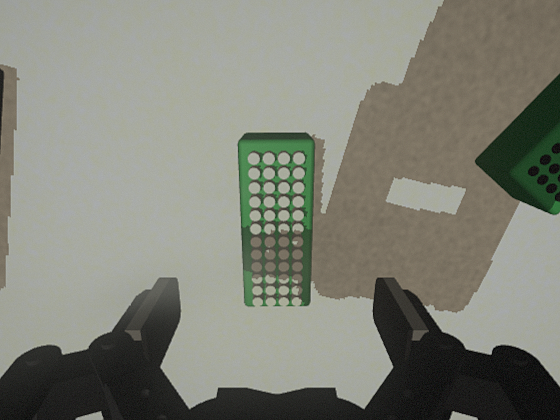

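The rack is at (276,222), centred between the fingers. I'll descend and grip.

>>> {"fn": "jog_arm", "kwargs": {
  "moves": [
    [[0,0,2,-0.4],[0,0,2,0],[0,0,2,0],[0,0,2,0],[0,0,1.5,0],[0,0,0.6,0],[0,0,0,0],[0,0,0,0]]
  ]
}}

```text
time: 3.12
tcp_pos: [0.5489, 0.1822, 0.0117]
orientation: [-0.127, 0.992, -0.0, 0.001]
wrist_force: [0.1, 0.2, 1.0]
finger_gap: 0.0854
```

>>> {"fn": "jog_arm", "kwargs": {
  "moves": [
    [[0,0,0,0],[0,0,0,0],[0,0,0,0],[0,0,0,0],[0,0,0,0],[0,0,0,0],[0,0,0,0],[0,0,0,0],[0,0,0,0],[0,0,0,0]]
  ],
  "jaw": 4.0
}}

```text
time: 3.95
tcp_pos: [0.5485, 0.1822, 0.0113]
orientation: [-0.127, 0.992, 0.0, 0.001]
wrist_force: [-1.6, 0.9, 6.2]
finger_gap: 0.0469
```

>>> {"fn": "jog_arm", "kwargs": {
  "moves": [
    [[0,0,-0.5,0],[0,0,-1,0],[0,0,-1.5,0],[0,0,-2,0],[0,0,-2,0],[0,0,-2,0],[0,0,-2,0],[0,0,-1,0],[0,0,0,0],[0,0,0,0]]
  ]
}}

```text
time: 4.78
tcp_pos: [0.5479, 0.182, 0.1302]
orientation: [-0.127, 0.992, -0.0, -0.0]
wrist_force: [0.0, 0.3, -1.8]
finger_gap: 0.047
```

```bash
python3 w.py w3
```

```text
4.7833 [0.5479 0.182  0.1302] toolx deg -165.36 z [-0. -0. -1.] [ 0.   0.3 -1.8] 0.04702474994419192 [ 0.12  0.52  1.38 -0.    1.25 -1.71]
cam [0.467 0.161 0.272]
green.044 [(614.0, 217.9, 237.6, 156.1, 14.6), (453.2, 340.1, 79.6, 71.0, -24.1)]
```

View pics/w3.png

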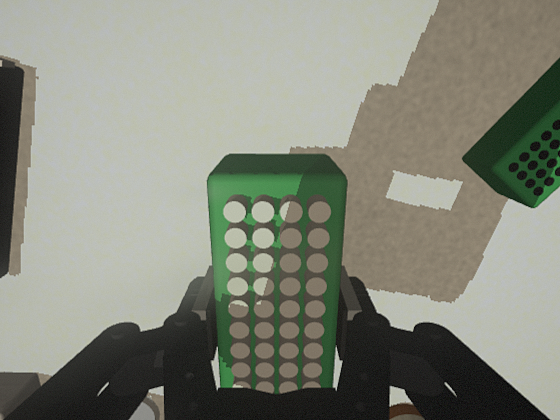

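The rack is held level. I'll measure its offset in the hand and refine the free place from its pins in the top view.

```bash
python3 - <<'E'
import pickle;from h import *
c=pickle.load(open('w.pkl','rb'))
p=ray(c,[[209,175],[346,175]],.163);print('far edge',p);t=np.array([.5479,.182]);u=np.array([np.cos(np.radians(14.64)),np.sin(np.radians(14.64))])
print('along',(p-t)@u,'perp',(p-t)@[-u[1],u[0]])
c=pickle.load(open('d.pkl','rb'))['top'];G=c['frame'].sum(2).astype(float)
P=[]
for x,y in [(125,52),(168,55),(86,94),(202,102),(78,233),(195,240),(112,281),(156,284)]:
    x0,y0=int(round(295+x/4)),int(round(150+y/4));w=G[y0-2:y0+3,x0-2:x0+3];w=np.clip(w-np.median(w),0,None)
    Y,X=np.mgrid[y0-2:y0+3,x0-2:x0+3];P.append([(X*w).sum()/w.sum(),(Y*w).sum()/w.sum()])
q=ray(c,P,.042)
m=np.array([[74,14],[74,-14],[45,38],[45,-38],[-45,38],[-45,-38],[-74,14],[-74,-14]])/1000
M,_=cv2.estimateAffinePartial2D(m.reshape(-1,1,2),q.reshape(-1,1,2));print(M,np.degrees(np.arctan2(M[1,0],M[0,0])))
print((m@M[:,:2].T+M[:,2]-q).round(4).tolist())
E
```

```text
far edge [[0.49692251 0.14596062]
 [0.48555902 0.18946884]]
along [-0.05843117 -0.05842924] perp [-0.02198498  0.02298271]Traceback (most recent call last):
  File "<stdin>", line 12, in <module>
cv2.error: OpenCV(4.12.0) /io/opencv/modules/calib3d/src/ptsetreg.cpp:1108: error: (-215:Assertion failed) count >= 0 && to.checkVector(2) == count in function 'estimateAffinePartial2D'
```

```bash
python3 - <<'E'
import pickle;from h import *
c=pickle.load(open('d.pkl','rb'))['top'];G=c['frame'].sum(2).astype(float)
P=[]
for x,y in [(125,52),(168,55),(86,94),(202,102),(78,233),(195,240),(112,281),(156,284)]:
    x0,y0=int(round(295+x/4)),int(round(150+y/4));w=G[y0-2:y0+3,x0-2:x0+3];w=np.clip(w-np.median(w),0,None)
    Y,X=np.mgrid[y0-2:y0+3,x0-2:x0+3];P.append([(X*w).sum()/w.sum(),(Y*w).sum()/w.sum()])
q=ray(c,P,.042)
m=np.array([[74,14],[74,-14],[45,38],[45,-38],[-45,38],[-45,-38],[-74,14],[-74,-14]])/1000
M,_=cv2.estimateAffinePartial2D(m.astype(np.float32),q.astype(np.float32),ransacReprojThreshold=.006);print(M,np.degrees(np.arctan2(M[1,0],M[0,0])))
print(((m@M[:,:2].T+M[:,2]-q)*1000).round(1).tolist())
E
```

```text
[[ 0.99842059  0.0559377   0.5846448 ]
 [-0.0559377   0.99842059 -0.10204641]] -3.206711700592445
[[-0.2, 0.1], [-0.0, -0.3], [-0.2, 0.4], [-0.3, -0.3], [0.3, 0.6], [0.3, -0.4], [-0.1, 0.0], [0.2, -0.2]]
```

>>> {"fn": "jog_arm", "kwargs": {
  "moves": [
    [[0.13,-1,0,0],[0.26,-2,0,0],[0.33,-2.6,0,0],[0.38,-3,0,0],[0.38,-3,0,0],[0.38,-3,0,0],[0.38,-3,0,0],[0.38,-3,0,0],[0.38,-3,0,0],[0.33,-2.6,0,0],[0.2,-1.5,0,0],[0.1,-0.71,0,0],[0,0,0,4],[0,0,0,5],[0,0,0,5],[0,0,0,3.84],[0,0,0,0],[0,0,0,0]]
  ]
}}

```text
time: 6.33
tcp_pos: [0.5845, -0.1012, 0.13]
orientation: [0.026, 1.0, 0.0, -0.0]
wrist_force: [-0.2, 0.2, -2.5]
finger_gap: 0.0473
```

```bash
python3 w.py w4; python3 - <<'E'
from workcell import env
from h import *
c=env.capture('scene');cv2.imwrite('pics/s4.png',cv2.resize(c['frame'][170:310,70:290],None,fx=3.5,fy=3.5,interpolation=2)[:,:,::-1])
E
```

```text
6.3333 [ 0.5845 -0.1012  0.13  ] toolx deg 176.96 z [-8.e-04  5.e-04 -1.e+00] [-0.2  0.2 -2.5] 0.04728081525680985 [-0.37  0.54  1.33  0.    1.27 -1.89]
cam [ 0.502 -0.097  0.272]
green.044 [(641.9, -104.4, 207.6, 97.3, -3.4), (771.8, 100.4, 9.5, 0.9, 9.8)]
```

View pics/w4.png

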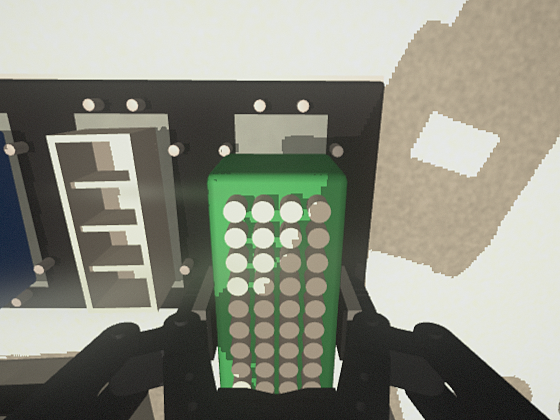

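The view shows the rack over the free place, with pins at (260,105), (303,105), (224,151) and (337,151). I'll compare these with the model.

```bash
python3 - <<'E'
import pickle;from h import *
c=pickle.load(open('w.pkl','rb'))
p=ray(c,[[260,105],[303,105],[224,151],[337,151]],.044)*1000;print(p.round(1))
u=np.array([np.cos(np.radians(-3.2)),np.sin(np.radians(-3.2))]);v=np.array([-u[1],u[0]])
for a,m in zip(p,[(-74,-14),(-74,14),(-45,-38),(-45,38)]): print((a-m[0]*u-m[1]*v).round(1))
t=ray(c,[[209,175],[346,175]],.163)*1000;print('rack end centre+60',t.mean(0)+60*u)
E
```

```text
[[ 506.8 -107.4]
 [ 508.3  -79.9]
 [ 534.9 -133.5]
 [ 538.9  -57.9]]
[581.5 -97.6]
[581.4 -98. ]
[581.9 -98. ]
[581.7 -98.4]
rack end centre+60 [ 586.13577901 -101.07212666]
```

>>> {"fn": "jog_arm", "kwargs": {
  "moves": [
    [[0.2,0.2,0.5,0.1],[0,0,1,0],[0,0,1.2,0],[0,0,1.2,0],[0,0,1.1,0],[0,0,0.5,0],[0,0,0,0],[0,0,0,0]]
  ]
}}

```text
time: 7.1
tcp_pos: [0.5828, -0.0999, 0.0751]
orientation: [0.029, 1.0, 0.0, -0.0]
wrist_force: [-0.3, 0.7, -2.4]
finger_gap: 0.0472
```

```bash
python3 w.py w5
```

```text
7.1 [ 0.5828 -0.0999  0.0751] toolx deg 176.71 z [-4.e-04  2.e-04 -1.e+00] [-0.3  0.7 -2.4] 0.04723804256648942 [-0.37  0.6   1.4   0.    1.14 -1.88]
cam [ 0.5   -0.095  0.217]
green.044 [(607.0, -101.3, 158.3, 74.0, -3.5), (651.8, -161.3, 0.0, 0.0, 0.0)]
```

View pics/w5.png

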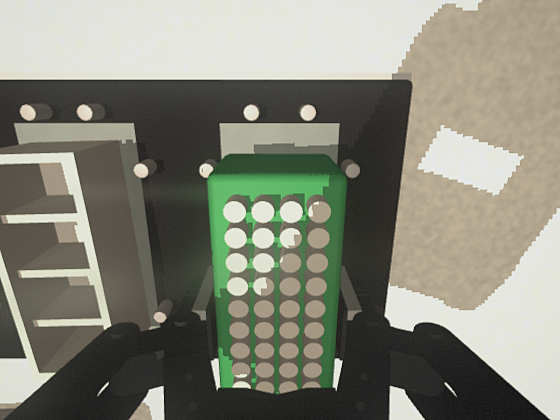

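```bash
python3 - <<'E'
import pickle;from h import *
c=pickle.load(open('w.pkl','rb'))
p=ray(c,[[251,113],[308,113],[206,170],[352,170]],.044)*1000
u=np.array([np.cos(np.radians(-3.2)),np.sin(np.radians(-3.2))]);v=np.array([-u[1],u[0]])
for a,m in zip(p,[(-74,-14),(-74,14),(-45,-38),(-45,38)]): print((a-m[0]*u-m[1]*v).round(1))
print('top',ray(c,[[209,175],[346,175]],.108).mean(0)*1000+60*u,'bottom',ray(c,[[223,154],[332,154]],.064).mean(0)*1000+60*u)
E
```

```text
[582. -98.]
[582.  -98.1]
[581.3 -98. ]
[581.4 -98.4]
top [584.46663939 -99.43958643] bottom [584.78857587 -99.26406831]
```

>>> {"fn": "jog_arm", "kwargs": {
  "moves": [
    [[0.1,0,0.3,0],[0,0,0.6,0],[0,0,0.6,0],[0,0,0.6,0],[0,0,0.5,0],[0,0,0.3,0],[0,0,0.2,0],[0,0,0,0],[0,0,0,0]]
  ]
}}

```text
time: 7.9
tcp_pos: [0.5819, -0.0999, 0.0443]
orientation: [0.029, 1.0, -0.0, 0.0]
wrist_force: [0.0, 0.1, -1.9]
finger_gap: 0.047
```

>>> {"fn": "jog_arm", "kwargs": {
  "moves": [
    [[0,0,0.1,0],[0,0,0.1,0],[0,0,0.05,0],[0,0,0,0],[0,0,0,0],[0,0,0,0]]
  ]
}}

```text
time: 8.4
tcp_pos: [0.5819, -0.0999, 0.0419]
orientation: [0.029, 1.0, -0.0, 0.0]
wrist_force: [-0.4, 0.4, -1.7]
finger_gap: 0.0473
```

>>> {"fn": "jog_arm", "kwargs": {
  "moves": [
    [[0,0,0.05,0],[0,0,0.04,0],[0,0,0,0],[0,0,0,0],[0,0,0,0]]
  ]
}}

```text
time: 8.82
tcp_pos: [0.5819, -0.0999, 0.0414]
orientation: [0.029, 1.0, -0.0, 0.0]
wrist_force: [-3.1, 1.1, 5.3]
finger_gap: 0.0469
```

Contact made. Release.

>>> {"fn": "jog_arm", "kwargs": {
  "moves": [
    [[0,0,0,0],[0,0,0,0],[0,0,0,0],[0,0,0,0],[0,0,0,0],[0,0,0,0],[0,0,0,0],[0,0,0,0]]
  ],
  "jaw": 7.2
}}

```text
time: 9.48
tcp_pos: [0.5819, -0.0999, 0.0409]
orientation: [0.029, 1.0, -0.0, 0.0]
wrist_force: [-0.6, 0.5, 0.2]
finger_gap: 0.0719
```

>>> {"fn": "jog_arm", "kwargs": {
  "moves": [
    [[0,0,-0.5,0],[0,0,-1,0],[0,0,-1.5,0],[0,0,-2,0],[0,0,-3,0],[0,0,-3,0],[0,0,-3,0],[0,0,-3,0],[2,0,-1,0],[3,0,0,0],[3,0,0,0],[3,0,0,0],[3,0,0,0],[0,0,0,0],[0,0,0,0]]
  ]
}}

```text
time: 10.73
tcp_pos: [0.4414, -0.0917, 0.2223]
orientation: [0.029, 1.0, -0.0, 0.001]
wrist_force: [0.2, 0.4, 0.4]
finger_gap: 0.0718
```

```bash
python3 - <<'E'
from workcell import env
from h import *
c=env.capture('top');f=c['frame']
s=env.capture('scene')['frame']
a=cv2.resize(f[145:245,290:450],(800,500),interpolation=2)[:,:,::-1]
b=cv2.resize(s[215:300,80:265],(640,294),interpolation=2)[:,:,::-1]
cv2.imwrite('pics/fin.png',cv2.resize(a,(448,280)) if 0 else np.vstack([cv2.resize(a,(480,300)),cv2.resize(b,(480,220))]))
hsv=cv2.cvtColor(f,cv2.COLOR_RGB2HSV);H,S=hsv[...,0],hsv[...,1]
g=cv2.morphologyEx(((H>45)&(H<85)&(S>70)).astype(np.uint8),cv2.MORPH_CLOSE,np.ones((9,9)))
print(rect(c,g,.074,(295,150,360,240)),env.sense()['time'],env.sense()['tcp_pos'])
bl=cv2.morphologyEx(((H>100)&(H<125)&(S>100)).astype(np.uint8),cv2.MORPH_CLOSE,np.ones((9,9)))
print('blue',rect(c,bl,.074,(390,160,436,226)))
E
```

```text
[(585.6, -102.2, 125.1, 56.4, -3.1)] 10.8333 [ 0.4428091  -0.09202613  0.22173205]
blue [(574.8, -315.7, 123.5, 59.6, -4.9)]
```

View pics/fin.png

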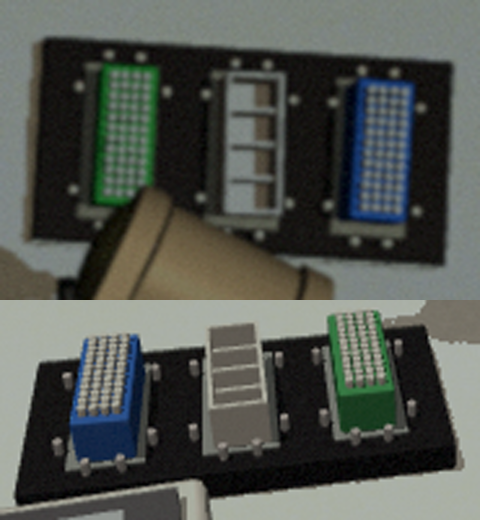

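The green rack sits flat inside its pins, and the trough and blue rack look unmoved. I'll hand in.

```bash
python3 -c "
from workcell import env
print(env.close_job())"
```

```text
the job is handed in; nothing more can be done
None
```

I picked up the full green tip rack and set it down in the free deck place, the one at the deck's y = +110 mm end. I then backed the arm clear and handed the job in after about 10.8 s.

- **Placing:** the last top view puts the rack at about (586, -102) mm and -3.1°. The place measured (585, -102) mm and -3.2° from its pins. In the last pictures the rack is upright, flat and inside the pins. The highest wrist force in my readings was about 7 N.
- **Checks that disagreed:** the wrist camera put the place about 3–4 mm from where the top camera did. I aimed in between, well inside the 10 mm play.
- **Blue rack and trough:** the blue rack's colour fit moved 6 mm between pictures and its fitted width went from 72 to 60 mm. I put that down to mask noise, because the gripper never went near it and it looks unmoved in the pictures. I compared the trough only by eye, and it also looks unmoved.

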